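Change over the engine parts trays

ROBOT

A 7-joint arm with a two-finger parallel gripper is mounted at the origin on the work surface. World frame = base frame: x ahead of the robot, y to its left, z up, the work surface at z = 0. Lengths are in mm, angles in rad, forces in N, time in s.
With the tool pointing down it reaches from about 400 to 900 mm from the base axis. Payload 5.6 kg.
Tool frame: the origin (TCP) lies midway between the tips of the shut fingers; the grasp point (between the pads) lies 19 mm behind it; z points along the fingers, y is the line along which they close (so a half turn about z gives the same grasp; the last joint's range is limited). The gripper opens to 92 mm and grips with 3 to 60 N. Pads are 20 mm wide; open, the fingers measure 128 mm over their backs; the gripper's body (75 mm by 189 mm) begins 69 mm behind the grasp point.
Start: joints at [1.258, 0.468, -0.012, 1.603, 0.006, 1.071, -0.056], TCP at [173.208, -626.505, 214.592] pointing down, gripper open.
Joint ranges: [-2.53, 2.53], [-0.31, 2.02], [-1.57, 1.55], [0.28, 2.44], [-1.29, 4.43], [0.15, 1.84], [-2.92, 2.92]. Speed limits (rad/s): [2.57, 2.57, 3.14, 3.14, 3.14, 3.14, 3.14].

INTERFACE

Orientations are given as a rotation vector (axis times angle).
In Python, from cell import robot, grip, kin, viewer gives the robot as it stands. Calls block until the motion is done:
- robot.movep(position, orientation): joint-space move of the TCP to a pose.
- robot.servo_line(position, feed=150, rotation=None): straight line of the TCP; rotation=None keeps the orientation; feed is the mean speed in mm/s.
- robot.goto_joints(angles): joint-space move.
- grip(opening, newtons=None): opening from 0.0 (shut) to 1.0 (fully open); newtons is the grip in N (None keeps the last); returns when the fingers have stopped.
- robot.hold(seconds).
- kin.ik(position, orientation): joint angles nearest the present ones, or None.
- robot.observe(): the state.
- viewer.read_camera(name): name is "scene" or "top" or "wrist"; returns the picture (384x512x3 uint8, red, green, blue); there is no depth.
- viewer.camera_info(name): a dict with "camera_matrix" (3x3 intrinsics, pixels), "R" (3x3) and "t" (3): a world point X has camera coordinates R X + t. Camera axes: x right, y down, z forward; pixel columns grow to the right and rows downward; lengths in mm; the calibration is good to about 2 mm. The wrist camera is an equidistant fisheye: a pixel r from the principal point sees the ray r / f radians off the axis. A picture is of the moment at which its call begins: read the wrist's pose just before it. camera_info takes no time and is no camera call; for the wrist camera it gives the pose at the moment of the call.
A pose or a line that the arm cannot do raises robot.IKError and nothing moves.
- robot.job_done(): hands the job in; it is judged then, once.
Trained networks look in the newest picture that a camera, given by its name, has taken for a name from the list of things; names that differ only in an ending like _2 or _b are one class to them, and where a whole thing is asked for, a point or a joint stands for the part that bears it (a point fixed in the world has none). Each returns a list of dicts, best first, with "confidence" (0 to 1); they miss things now and then, are a little off and sometimes report something else, mostly with a low value. They report only what shows in the picture. A call takes as long as a camera call.
- viewer.silhouettes(name, camera): "mask" (384x512 bool, what is visible of it).
- viewer.pinpoint(name, camera): "at" ([x, y, z] in mm, in the coordinates of the camera as it stood for that picture, good to about 4 mm: a listed point, or the origin of a listed thing).
The state is a dict: "t": time; "joints": joint angles; "joint_velocities": joint speeds; "joint_torque": joint torques, N m; "tcp_pos": TCP position; "tcp_rot": TCP orientation; "contact_force": force on the tool from outside, world axes, zero at the start; "wrist_torque": the same for the moment, N m; "grip_width": opening from 0.0 (shut) to 1.0 (fully open); "grip_force": force on a finger pad.
Only numpy, scipy, OpenCV 4.12 (cv2) and the standard library are available. Lean on these libraries where they do the work, as an engineer would, in place of code of your own. Each camera call takes 0.05 s, during which the arm holds its last target. There are 200 camera calls.

TASK

The tray of valves has been left part-way out of the parts rack: push it fully home first. Then hook a fingertip behind the front lip of the tray holding the loose rocker cover and draw that tray out to its stop, without pinching the lip between the fingers. Leave the third tray shut, the rocker cover lying in its bay and everything else on the bench where it is, then move clear.

Things in the scene. Friction and masses are not known exactly. Their poses are not given: they have to be found in the camera images.
- parts_rack: Low plywood rack fixed to the bench, 200 deep, 290 wide, with three open grey metal trays side by side (y = -92, 0, +92 mm of its frame, in varying order). A deck, 56 to 64 mm above the bench, covers its rear 95 mm (x +5 to +100). Origin: centre of the underside, at bench height; x points into the rack, y along the row of trays, z up. Trays slide out along -x; shut lips are at x = -97.
- rocker_lip (a point): Middle of the top edge of the front lip of the tray with the rocker cover, 54 mm above the bench; moves with the tray; axes as the rack's. The lip is an upright wall 6 thick (x -3 to +3), 84 wide, 10 higher than the tray's 4 mm side walls. Behind it is an empty finger well 46 long (x +3 to +49), 76 wide, its floor 14 mm above the bench; then a low divider and the parts bay (x +53 to +121).
- valve_lip (a point): The same point on the front lip of the valve tray (all three trays are built alike), whose bay has four upright steel poppet valves (discs 22 mm across on thin stems) standing in a black foam block.
- barrel_lip (a point): The same point on the front lip of the third tray, whose bay holds one finned engine barrel lying in black foam, 56 long. It stays shut.
- rocker_tray (a joint): How far the rocker cover tray is drawn out, in m: 0 fully home, 0.100 at the outer stop. Starts at 0. Each tray weighs about 0.4 kg, slides against about 2 N of friction plus 8 N per m/s, and stays where it is left; the rear of its bay is under the deck while shut.
- valve_tray (a joint): How far the valve tray is out, in m: 0 fully home, 0.100 at the stop. Starts between 0.045 and 0.085.
- barrel_tray (a joint): How far the third tray is out, in m: 0 fully home. Starts at 0.
- rocker_cover: Loose metal rocker cover, 56 x 42 x 27, a rounded box with a flange and three ribs, 70 g, lying in the bay of its tray. Origin: centre of its underside; z up.
- screwdriver: Bystander: screwdriver with an orange handle, 190 long, lying left of the rack. Leave alone.
- wrench: Bystander: steel wrench 170 long, lying right of the rack, 215 to 235 mm from the rack's middle line. Farther right still, beyond y = -0.36 m of the world, a model engine 110 mm high stands fixed on the bench. Leave both alone.
- sanding_block: Bystander: dark wooden sanding block 50 x 110 x 35, to the right of the space in front of the rack. Leave alone.

How it is judged (in metres and radians):
On the way, in this order (a step that is already met when the one before it is completed fails the run):
1. the valve tray is pushed fully home (within 8 mm) while the rocker cover tray is still shut (within 15 mm) (value of joint valve_tray below 0.008 m and value of joint rocker_tray below 0.015 m), for 0.2 s.
2. the rocker cover tray is drawn out to its stop (more than 90 of its 100 mm) (value of joint rocker_tray above 0.09 m), for 0.2 s.
At the end, for the whole second after the job is handed in: Rocker cover tray more than 90 mm out (stop at 100) and at rest, the valve tray and the third tray within 8 mm of home, the rocker cover lying flat (within 0.2 rad) in its bay, at rest, and the robot clear (value of joint rocker_tray above 0.09 m and value of joint each of valve_tray, barrel_tray below 0.008 m and velocity of joint rocker_tray between -0.01 and 0.01 m/s and linear speed of rocker_cover below 0.02 m/s and x of rocker_cover in the frame of rocker_lip between 0.06 and 0.114 m and y of rocker_cover in the frame of rocker_lip between -0.036 and 0.036 m and z of rocker_cover in the frame of rocker_lip below -0.032 m and angle between rocker_cover's own z axis and vertical below 0.2 rad); the robot touches nothing.
It fails at once if the third tray is drawn out more than 15 mm (value of joint barrel_tray above 0.015 m).
It fails at once if the rocker cover is lifted more than about 15 mm off the tray floor, tipped past 0.5 rad or taken out of its bay (z of rocker_cover in the frame of rocker_lip above -0.025 m or angle between rocker_cover's own z axis and vertical above 0.5 rad or not (x of rocker_cover in the frame of rocker_lip between 0.06 and 0.114 m and y of rocker_cover in the frame of rocker_lip between -0.036 and 0.036 m)).
It fails at once if the lip of the rocker cover tray is pinched between the fingers (the grasp point in line with the lip wall, within 7 mm, and less than 10 mm above its top edge, while the fingers press on the tray) (x of the grasp point in the frame of rocker_lip between -0.007 and 0.007 m and y of the grasp point in the frame of rocker_lip between -0.045 and 0.045 m and z of the grasp point in the frame of rocker_lip below 0.01 m and contact force between the fingers and rocker_tray above 1 N).
It fails at once if the screwdriver, wrench or sanding block is moved more than 20 mm (distance of any of screwdriver, wrench, sanding_block from where it was at the start of the episode above 0.02 m).
It also fails if it takes over 38 s, if anything falls off the work surface, if the arm or the gripper's body presses on something with over 40 N, if the wrist force passes 120 N, or if a joint passes its speed limit or range.

## Working session

There is one attempt and no reset: what is moved stays moved. The work goes in short steps, each a Python script; the robot and the scene stay as the last script left them, time stands still between calls to the robot, and variables do not carry over. Pictures are saved under pics/ and viewed, at most 10 in all, crops included, and the job is handed in when it is done.

```bash
mkdir -p pics; ls; cat > h.py <<'E'
import numpy as np, cv2
from cell import robot, grip, kin, viewer
def world(p,info): return np.array(info["R"]).T@(np.array(p)-np.array(info["t"]))
def find(n,cam):
    i=viewer.camera_info(cam)
    return [(np.round(world(d["at"],i),1).tolist(),round(d["confidence"],2)) for d in viewer.pinpoint(n,cam)[:3]]
E
python3 - <<'E'
from h import *
for c in ["top","scene"]:
    im=viewer.read_camera(c); cv2.imwrite(f"pics/{c}0.png",im[:,:,::-1])
    for n in ["parts_rack","rocker_lip","valve_lip","barrel_lip","rocker_cover","sanding_block","wrench","screwdriver"]: print(c,n,find(n,c))
s=robot.observe(); print(s["t"],s["tcp_pos"],s["tcp_rot"],s["grip_width"])
E
```

```text
pics
top parts_rack [([686.9, 82.9, 0.9], 0.85)]
top rocker_lip [([596.4, -19.4, 52.2], 0.96)]
top valve_lip [([544.0, 75.7, 54.9], 0.63)]
top barrel_lip [([588.2, 163.7, 56.6], 0.78)]
top rocker_cover [([685.7, -3.6, 17.9], 0.84)]
top sanding_block [([511.0, -164.4, 1.6], 0.79)]
top wrench [([668.0, -141.2, 5.0], 0.88)]
top screwdriver [([622.4, 304.7, -1.5], 0.78), ([686.7, -1.9, 19.2], 0.67)]
scene parts_rack [([690.7, 81.6, -0.2], 0.65)]
scene rocker_lip [([602.3, -16.0, 55.8], 0.7)]
scene valve_lip [([542.0, 72.3, 50.9], 0.92)]
scene barrel_lip [([589.0, 169.1, 56.8], 0.86)]
scene rocker_cover [([688.9, -0.2, 14.1], 0.65)]
scene sanding_block [([508.6, -168.3, -1.5], 0.7)]
scene wrench [([668.4, -145.0, -1.0], 0.85)]
scene screwdriver [([625.5, 307.1, -3.6], 0.64)]
0.9 [ 173.22874538 -626.51155309  214.62208536] [ 3.11297455e+00  4.22426172e-01 -7.07652243e-06] 1.0014583736577205
```

View pics/top0.png

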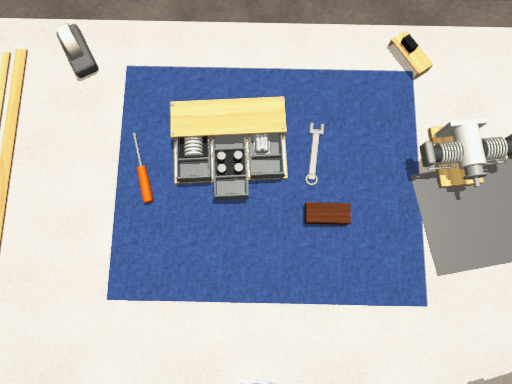

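View pics/scene0.png

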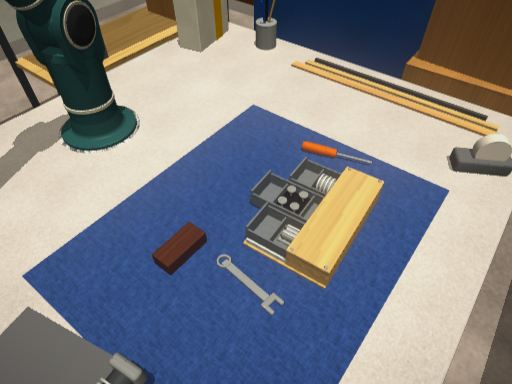

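```bash
cat >> h.py <<'E'
from scipy.spatial.transform import Rotation as Rn
def down(th): return (Rn.from_euler("z",th)*Rn.from_euler("x",np.pi)).as_rotvec()
E
python3 - <<'E'
from h import *
grip(0.0)
th=0.05
robot.movep([480,-250,300],down(th))
robot.movep([480,60,260],down(th))
info=viewer.camera_info("wrist"); im=viewer.read_camera("wrist"); cv2.imwrite("pics/w0.png",im[:,:,::-1])
for n in ["parts_rack","rocker_lip","valve_lip","barrel_lip","rocker_cover"]: print(n,find(n,"wrist"))
s=robot.observe(); print(s["t"],s["tcp_pos"],s["tcp_rot"],s["grip_width"],s["contact_force"])
E
```

```text
parts_rack []
rocker_lip [([600.3, -13.7, 53.3], 0.66)]
valve_lip [([545.3, 65.9, 53.2], 0.98)]
barrel_lip [([591.2, 169.7, 52.8], 0.92)]
rocker_cover [([689.1, 1.6, 13.4], 0.92)]
5.5333 [480.21243569  59.25045204 260.01862685] [3.14062743e+00 7.62205691e-02 8.20819562e-05] 0.002835960105139814 [-0.43995751 -0.00308672  0.11483163]
```

View pics/w0.png

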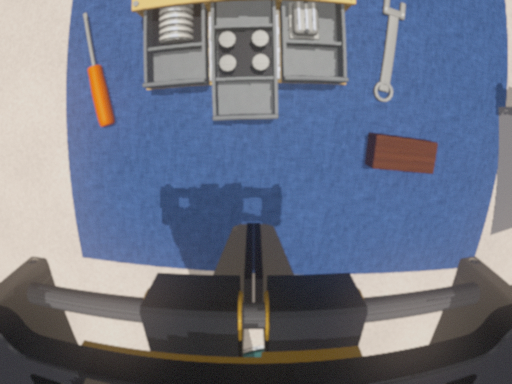

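The wrist view shows the valve tray in the middle (front lip at about (214,121)–(277,118)), the barrel tray shut on the left (lip at about (146,87)–(207,86)) and the rocker tray shut on the right (lip at about (283,82)–(346,81)). I'll check these by back-projection.

```bash
python3 - <<'E'
from h import *
i=viewer.camera_info("wrist"); K=np.array(i["camera_matrix"]);R=np.array(i["R"]);C=-R.T@np.array(i["t"])
def up(p,z):
    a=(np.array(p)-K[:2,2])/K[0,0]; r=np.hypot(*a); d=np.r_[a/r*np.sin(r),np.cos(r)]; w=R.T@d
    return (C+w*(z-C[2])/w[2]).round(1)
print(C.round(),K[0,0])
for n,p in dict(bl=(146,84),br=(207,82),vl=(214,119),vr=(277,116),rl=(283,79),rr=(346,78)).items(): print(n,up(p,54)[:2])
im=viewer.read_camera("wrist")
cv2.imwrite("pics/w1.png",cv2.resize(im[0:135,125:365,::-1],None,fx=3.3,fy=3.3,interpolation=cv2.INTER_CUBIC))
E
```

```text
[561.  63. 430.] 297.3186396354542
bl [587.6 203.2]
br [589.  122.1]
vl [542.1 111.6]
vr [549.3  32.6]
rl [596.7  27.6]
rr [606.2 -53.7]
```

View pics/w1.png

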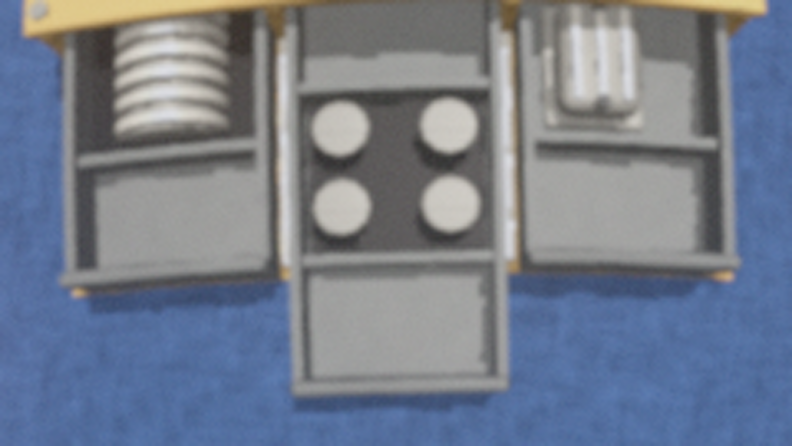

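The crop shows all three lips clearly. Back-projection agrees with the networks, giving a yaw of about 0.06, the valve lip at about (545,71), and a home position of about (595,74). Now I'll push with the fingers shut.

```bash
cat >> h.py <<'E'
TH=0.06; U=np.array([np.cos(TH),np.sin(TH),0]); V=np.array([-np.sin(TH),np.cos(TH),0])
def F(): return float(robot.observe()["contact_force"]@U)
E
python3 - <<'E'
from h import *
L0=np.array([595,74,0.])
P=lambda d,z: L0+d*U+[0,0,z]
robot.movep(P(-95,120),down(TH))
robot.servo_line(P(-95,32),120); f0=F(); print("f0",f0)
robot.servo_line(P(-25,32),60); print(F()-f0)
for d in np.arange(-23,-1,2.):
    robot.servo_line(P(d,32),30); robot.hold(.05)
    f=F()-f0; print(d,round(f,1),robot.observe()["tcp_pos"].round(1))
    if abs(f)>9: break
robot.servo_line(P(-40,32),80); robot.servo_line(P(-60,230),200)
viewer.read_camera("wrist")
for n in ["rocker_lip","valve_lip","barrel_lip"]: print(n,find(n,"wrist"))
im=viewer.read_camera("top"); cv2.imwrite("pics/t1.png",cv2.resize(im[80:220,140:300,::-1],None,fx=4,fy=4))
for n in ["rocker_lip","valve_lip","barrel_lip"]: print(n,find(n,"top"))
print(robot.observe()["t"])
E
```

```text
f0 0.6961352645639038
-0.18314835230344906
-23.0 -2.4 [572.   72.4  32.1]
-21.0 -1.9 [574.2  72.6  32. ]
-19.0 -1.4 [576.3  72.7  32. ]
-17.0 -1.2 [578.2  72.9  32. ]
-15.0 -1.3 [580.2  73.1  32. ]
-13.0 -1.4 [582.2  73.3  32. ]
-11.0 -5.9 [582.8  73.3  31.9]
-9.0 -10.4 [582.8  73.3  31.8]
rocker_lip [([602.9, -13.0, 48.7], 0.9)]
valve_lip [([597.0, 72.7, 51.4], 0.77)]
barrel_lip [([591.3, 166.6, 49.9], 0.89)]
rocker_lip [([594.9, -18.5, 53.1], 0.79)]
valve_lip [([669.9, -139.9, 2.4], 0.23)]
barrel_lip [([584.0, 164.0, 59.3], 0.54), ([666.8, -138.5, 1.6], 0.36)]
12.8833
```

View pics/t1.png

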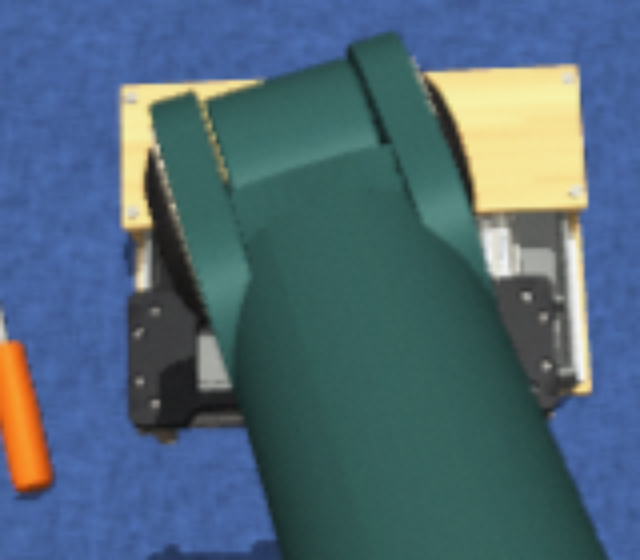

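The tray met its stop at TCP x = 582.8, so its lip is at about x = 596, which is home. In the picture the arm mostly hides the rack. I'll now hook the rocker tray, whose lip is at about (601,-17).

```bash
python3 - <<'E'
from h import *
L=np.array([601.3,-17,0.])
P=lambda d,z: L+d*U+[0,0,z]
robot.movep(P(26,130),down(TH))
robot.servo_line(P(26,62),120); z0=robot.observe()["contact_force"][2]
for z in (50,38,26):
    robot.servo_line(P(26,z),60); dz=robot.observe()["contact_force"][2]-z0
    print(z,round(dz,1))
    if abs(dz)>6: robot.servo_line(P(26,70),60); raise SystemExit("blocked")
f0=F()
robot.servo_line(P(10,26),30); print("hook",F()-f0)
robot.servo_line(P(-76,26),45); print(F()-f0)
for d in np.arange(-79,-100,-2.):
    robot.servo_line(P(d,26),30); robot.hold(.05)
    f=F()-f0; print(d,round(f,1),robot.observe()["tcp_pos"].round(1))
    if abs(f)>9: break
robot.hold(.3); p=robot.observe()["tcp_pos"]
robot.servo_line(p+14*U,50); q=robot.observe()["tcp_pos"]
robot.servo_line([q[0],q[1],130],120)
print(q,robot.observe()["t"])
E
```

```text
50 0.3
38 -0.1
26 1.1
hook -1.1197337038058979
1.6562725081630816
-79.0 0.8 [521.8 -21.5  25.8]
-81.0 0.2 [520.  -21.7  25.9]
-83.0 1.1 [518.3 -21.9  26. ]
-85.0 1.0 [516.3 -22.1  26. ]
-87.0 5.6 [515.3 -22.1  26.1]
-89.0 10.1 [515.3 -22.1  26.4]
[528.70266971 -21.40360384  26.12086362] 21.675
```

```bash
python3 - <<'E'
from h import *
robot.servo_line([470,20,270],200)
im=viewer.read_camera("wrist"); cv2.imwrite("pics/w2.png",im[:,:,::-1])
for n in ["rocker_lip","valve_lip","barrel_lip","rocker_cover"]: print(n,find(n,"wrist"))
print(robot.observe()["t"],robot.observe()["contact_force"])
E
```

```text
rocker_lip [([500.2, -20.7, 51.5], 0.86)]
valve_lip [([596.7, 72.3, 51.5], 0.79)]
barrel_lip [([590.7, 167.2, 50.0], 0.77)]
rocker_cover [([588.4, -5.3, 15.1], 0.7)]
22.8583 [ 0.09363153  0.1406815  -0.45253571]
```

View pics/w2.png

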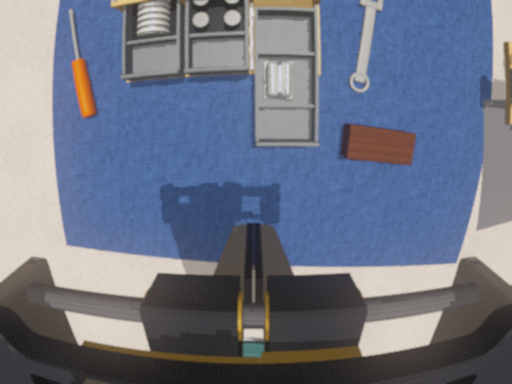

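The rocker tray is fully out with its lip at about row 145, the cover lies flat in its bay at about (279,80), the other two trays are shut and the bystanders haven't moved.

```bash
python3 -c "
from cell import robot
print(robot.job_done())"
```

```text
the job is handed in; nothing more can be done
None
```

The job is handed in, with no verdict shown: the valve tray is pushed home, the rocker cover tray is drawn out to its stop with the cover lying in its bay, the third tray is shut, and the arm is clear after about 23 s.

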